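Fit and lock the cover of an ice-lolly mould

TASK

Put the washed ice-lolly mould back together so that it can go to chill: lift the cover plate with the bar handle off the wire rack, lower it gently and level over the mould's two locating pins (do not drop it, force it or let it hang crooked on one pin) until it lies flush on the mould, and then turn both turn-buttons fully in over the ends of the cover. Leave the bowl, carton, jug and box of sticks where they stand.

Things in the scene. Friction and masses are not known exactly. Their poses are not given: they have to be found in the camera images.
- mould: Steel ice-lolly mould, fixed on the bench, left or right of the robot's centre: top plate 130 mm (its x) by 280 mm (its y, long axis), 6 mm thick, over a narrower tank, with ten lolly cavities. Origin: on the bench under its centre, z up; the top plate's upper face is 100 mm above it. On the long centre line stand two locating pins, 78 mm, and two turn-buttons, 122 mm, either side of the centre.
- pin_left (a point): Tip of the upright steel locating pin at the mould's +y end, 26 mm above the top plate. The pin is 10 mm in diameter for 14 mm above the plate and then tapers to its 4 mm tip.
- pin_right (a point): Tip of the like pin at the mould's -y end, 26 mm above the top plate.
- cover: Loose aluminium cover plate, about 0.42 kg, 112 mm (its x) by 200 mm (its y, long axis) by 6 mm, with stick slots and two round 13 mm holes for the pins, on the long centre line 78 mm either side of the centre. It fits either way round. Origin: centre of its underside, z up. It starts flat on the rack, handle up. Seated, its origin is 100 mm above the mould's, its long axis along the mould's.
- cover_handle (a point): Middle of the cover's aluminium handle bar, 47.5 mm above the cover's underside: a level bar 12 mm wide (cover's x), 15 mm high, 90 mm long (cover's y), with 34 mm of free space between bar and plate, on two legs 40 mm either side of the middle. Gripped here, the cover hangs level.
- button_left (a joint): Angle of the turn-button at the mould's +y end, about a vertical pivot: 0 parked, tongue along the mould's +x, clear of the cover; 1.57 locked at its stop, tongue pointing to the mould's centre, over the cover's end. Grows clockwise seen from above. Starts at 0 to 0.2; light friction (0.04 N m) keeps it where left. The tongue reaches 32 mm from the pivot and passes 2 mm above the seated cover.
- button_left_wing (a point): Grip point on the left turn-button's black upright wing: 10 mm thick, 34 mm long along the tongue, 31 mm high (12 to 43 mm above the mould's top plate; below it lies the 12 mm wide tongue). It lies 34 mm above the top plate and 5 mm from the pivot towards the tongue's tip; its x axis points along the tongue. 34 mm are free between the parked wing and the nearest pin.
- button_right (a joint): Angle of the turn-button at the mould's -y end: 0 parked, tongue along the mould's -x; 1.57 locked at its stop, tongue pointing to the mould's centre, over the cover's end. Otherwise like the left one: it too turns clockwise seen from above to lock.
- button_right_wing (a point): Grip point on the right turn-button's wing, like the left one's.
- rack: Fixed wire draining rack under the cover, 170 mm (its x) by 260 mm (its y), its top 20 mm above the bench, on the other side of the robot's centre from the mould. Origin: on the bench under its centre.
- bowl: Bystander: steel mixing bowl, 176 mm across, 75 mm high. Origin: centre of its underside.
- carton: Bystander: plain white and pale blue drink carton, 66 by 66 mm, 171 mm high. Origin: centre of its underside.
- jug: Bystander: clear plastic measuring jug, 90 mm across the rim, 125 mm high, handle to its +y. Origin: centre of its underside.
- stick_box: Bystander: open cardboard box of wooden lolly sticks, 75 by 130 by 28 mm. Origin: centre of its underside.
Mind the look-alikes: they are no part of the job. Several things have the shape of the cover; the one meant has the colours described above.

How it is judged:
On the way:
1. the cover lies flush on the mould, over both pins (z of cover in the frame of mould between 0.096 and 0.1035 m and horizontal distance between cover and mould below 0.006 m and angle between the y axis of cover and the y axis of mould, either way round below 0.05 rad and angle between the z axis of cover and the z axis of mould, either way round below 0.03 rad), for 0.2 s.
At the end, for the whole second after the job is handed in: The cover lies at rest and flush on the mould's top plate over both pins (underside within 3.5 mm of it, centre within 6 mm, square within 0.05 rad, level within 0.03 rad), and both turn-buttons are turned in over its ends (joints above 1.25 rad of 1.57) (all of step 1 and value of joint each of button_left, button_right above 1.25 rad and linear speed of cover below 0.02 m/s); the robot touches nothing.
It fails at once if the bowl, carton, jug or stick box is moved by more than 30 mm or tipped by more than 0.35 rad (distance of any of bowl, carton, jug, stick_box from where it was at the start of the episode above 0.03 m or angle between any of bowl, carton, jug, stick_box's own z axis and vertical above 0.35 rad).
It fails at once if the cover is dropped onto the mould (faster than 0.4 m/s within 35 mm of its seat) (horizontal distance between cover and mould below 0.05 m and z of cover in the frame of mould below 0.135 m and linear speed of cover above 0.4 m/s).
It fails at once if the cover is more than 0.12 rad out of level while it is down on the pins (horizontal distance between cover and mould below 0.05 m and z of cover in the frame of mould below 0.124 m and angle between the z axis of cover and the z axis of mould, either way round above 0.12 rad).
It fails at once if the cover is forced down on the mould with more than 60 N (contact force between cover and mould above 60 N).
It also fails if it takes over 69 s, if anything falls off the work surface, if the arm or the gripper's body presses on something with over 40 N, if the wrist force passes 120 N, or if a joint passes its speed limit or range.

ROBOT

A 7-joint arm with a two-finger parallel gripper is mounted at the origin on the work surface. World frame = base frame: x ahead of the robot, y to its left, z up, the work surface at z = 0. Lengths are in m, angles in rad, forces in N, time in s.
With the tool pointing down it reaches from about 0.425 to 0.95 m from the base axis. Payload 16.7 kg.
Tool frame: the origin (TCP) lies on the centre line of the jaws, within the pads' length; the fingertips stand 17 mm ahead of it and the grasp point (between the pads) lies 2 mm behind it (robot.nose_length is the distance from the TCP to the fingertips, in m); z points along the fingers, y is the direction in which the jaws open and shut (so a half turn about z gives the same grasp; the last joint's range is limited). The gripper opens to 94 mm and grips with 3 to 60 N. Pads are 16 mm wide; open, the fingers measure 119 mm over their backs; the gripper's body (75 mm by 177 mm) begins 78 mm behind the grasp point.
Start: joints at [1.087, 0.426, 0.074, 1.606, -0.034, 1.111, -0.067], TCP at [0.222, -0.637, 0.222] pointing down, gripper open.
Joint ranges: [-2.85, 2.85], [-0.5, 2.14], [-1.23, 1.37], [0.21, 2.46], [-1.02, 4.16], [0.16, 2.05], [-2.73, 2.73]. Speed limits (rad/s): [1.89, 1.89, 2.39, 2.39, 3.01, 3.01, 3.01].

INTERFACE

Orientations are given as [roll, pitch, yaw] about the fixed x, y, z axes, in that order (R = Rz(yaw) Ry(pitch) Rx(roll)).
In Python, from rig import observe, optics, ticket, robot gives the robot as it stands.
- The arm moves only by the tool servo_tool, never from a script. Its argument "commands" is a list of rows, each a list of 3 entries, a list of its own where there are three numbers: the closure, from 0 (fully open) to 1 (shut), then the shift along the tool's x, y, z in m, then the turn about the tool's z in degrees. In form: [[jaw, [tx, ty, tz], roll], ...]. A call has 1 to 10 rows; each row shifts and turns the pose as measured when the row begins, along the tool's axes as they then stand; what a row does not reach is not made up. A row lasts 1/8 s, in which the tool goes at most 62.5 mm and 10.7 degrees, less where a joint would pass 70% of its speed; a pose out of reach is approached as far as the arm can. A call with a gripper value outside its range is refused whole. The fingers move at their own pace and stop on an object; "force" is the grip in N (left out, the last holds). Time passes only in rows, so rows that do not move let the fingers close. It gives the time, the measured TCP pose, the force and the opening at its end, in the units of the state.
- observe(): the state, without advancing time (a new reading comes with each control period).
- optics.grab_frame(name): name is "scene" or "top" or "wrist"; returns the picture (400x640x3 uint8, red, green, blue); there is no depth.
- optics.get_calibration(name): a dict with "fov_y" (degrees; the focal length in pixels is half the picture's height over the tangent of half this angle, whatever the lens; pixels are square), "cx", "cy" (the principal point, pixels), "origin" and "orientation" of the camera in the world. Camera axes: x right, y up, looking along -z (the intrinsics and any distortion apply to the point x, -y, -z); pixel columns grow to the right and rows downward; lengths in m; the calibration is good to about 2 mm. A picture is of the moment at which its call begins: read the wrist's pose just before it. get_calibration takes no time and is no camera call; for the wrist camera it gives the pose at the moment of the call.
- ticket.job_done(): hands the job in, once; it reports no verdict.
The state is a dict: "time": time; "joints": joint angles; "qd": joint speeds; "joint_torque": joint torques, N m; "ee_pos": TCP position; "tool_rot": TCP orientation; "force": force on the tool from outside, world axes, zero at the start; "moment": the same for the moment, N m; "width": finger opening in m.
Only numpy, scipy, OpenCV 4.12 (cv2) and the standard library are available. Lean on these libraries where they do the work, as an engineer would, in place of code of your own. Each camera call takes 0.05 s, during which the arm holds its last target.

## Working session

There is one attempt and no reset: what is moved stays moved. The work goes in short steps, Python scripts to look and compute and a tool call to move; the robot and the scene stay as the last step left them, time stands still between calls to the robot, and variables do not carry over. Pictures are saved under pics/ and viewed, and the job is handed in when it is done.

Besides the shell and the picture viewer there is one more tool, called after ">>>" as name(argument=value, ...), one argument or row to a line, values as JSON. servo_tool: Moves the arm, as the interface text tells. Its arguments: {"type":"object","properties":{"commands":{"type":"array"},"force":{"type":"number"}},"required":["commands"]}

```bash
mkdir -p pics; ls; python3 - <<'E'
from rig import observe, optics, ticket, robot
import cv2
s=observe();print({k:(v if isinstance(v,float) else list(map(lambda a:round(float(a),3),v)) if hasattr(v,'__len__') else v) for k,v in s.items()})
print(robot.nose_length)
for n in ["scene","top","wrist"]:
    print(n,optics.get_calibration(n))
    cv2.imwrite(f"pics/{n}0.png",optics.grab_frame(n)[:,:,::-1])
E
```

```text
pics
{'time': 0.0, 'joints': [1.087, 0.427, 0.074, 1.607, -0.034, 1.111, -0.067], 'qd': [0.0, 0.001, -0.001, -0.001, -0.0, 0.001, -0.0], 'joint_torque': [0.0, -93.583, 3.666, -45.421, -0.049, 0.02, 0.0], 'ee_pos': [0.222, -0.637, 0.222], 'tool_rot': [-3.14, 0.0, 0.335], 'force': [-0.206, -0.846, 0.041], 'moment': [0.054, 0.016, 0.015], 'width': 0.0935522226982014}
0.017
scene {'fov_y': 43.65082968525859, 'cx': 315.7295072866119, 'cy': 208.6191866350219, 'origin': array([ 1.27901366, -0.91935858,  1.2329853 ]), 'orientation': array([ 0.8053551 , -0.0118392 ,  0.72757899])}
top {'fov_y': 52.351876580674215, 'cx': 320.5358120492838, 'cy': 205.70775311315225, 'origin': array([ 3.56596639e-01, -1.14045606e-03,  1.56375366e+00]), 'orientation': array([ 0.09055374, -0.00466599, -1.57824135])}
wrist {'fov_y': 62.05821480234849, 'cx': 324.649782504693, 'cy': 195.1770127997086, 'origin': array([ 0.28947992, -0.61442424,  0.38407278]), 'orientation': array([-0.25047986,  0.00128854, -1.23776938])}
```

View pics/scene0.png

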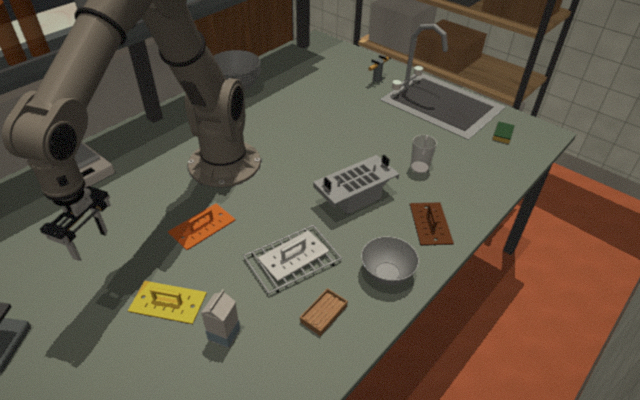

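View pics/top0.png

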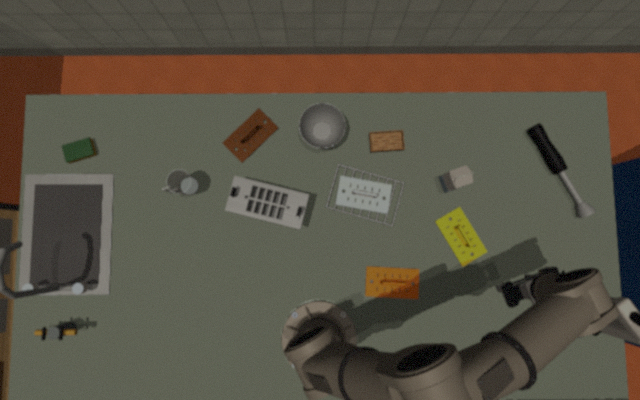

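View pics/wrist0.png

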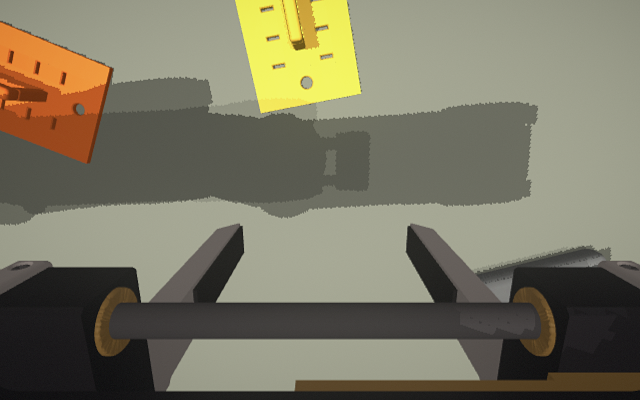

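Cover-shaped candidates in the top view are aluminium on the rack at (365,195), yellow at (461,236), orange at (392,283) and brown at (251,135). I choose the aluminium one on the rack and check it with close crops.

```bash
cat > h.py <<'E'
import numpy as np, cv2
from scipy.spatial.transform import Rotation as R
from rig import observe, optics, ticket, robot
def cam(n):
    c=optics.get_calibration(n); f=200/np.tan(np.radians(c['fov_y'])/2)
    return dict(f=f,cx=c['cx'],cy=c['cy'],o=np.array(c['origin']),R=R.from_euler('xyz',c['orientation']).as_matrix())
def ray(c,p,z):
    d=c['R']@np.array([(p[0]-c['cx'])/c['f'],-(p[1]-c['cy'])/c['f'],-1]); return c['o']+d*(z-c['o'][2])/d[2]
def proj(c,X):
    q=c['R'].T@(np.array(X)-c['o']); return np.array([c['cx']+c['f']*q[0]/-q[2],c['cy']-c['f']*q[1]/-q[2]])
E
python3 - <<'E'
import cv2
t=cv2.imread('pics/top0.png');s=cv2.imread('pics/scene0.png')
a=cv2.resize(t[155:245,215:415],None,fx=4,fy=4,interpolation=cv2.INTER_CUBIC)
cv2.imwrite('pics/c1.png',a)
cv2.imwrite('pics/c2.png',cv2.resize(s[140:300,240:440],None,fx=3.5,fy=3.5,interpolation=cv2.INTER_CUBIC))
E
```

```text
(no output)
```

View pics/c1.png

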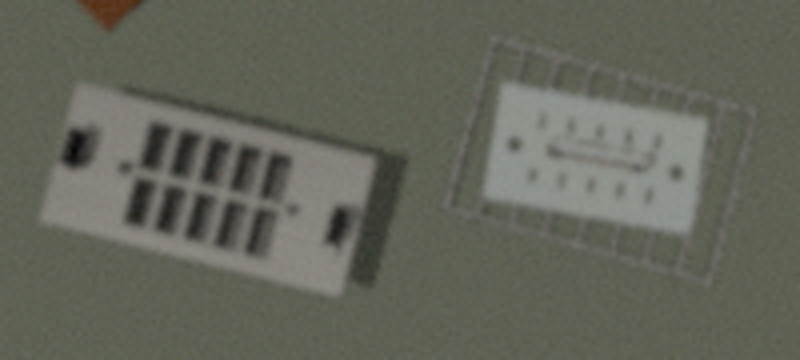

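View pics/c2.png

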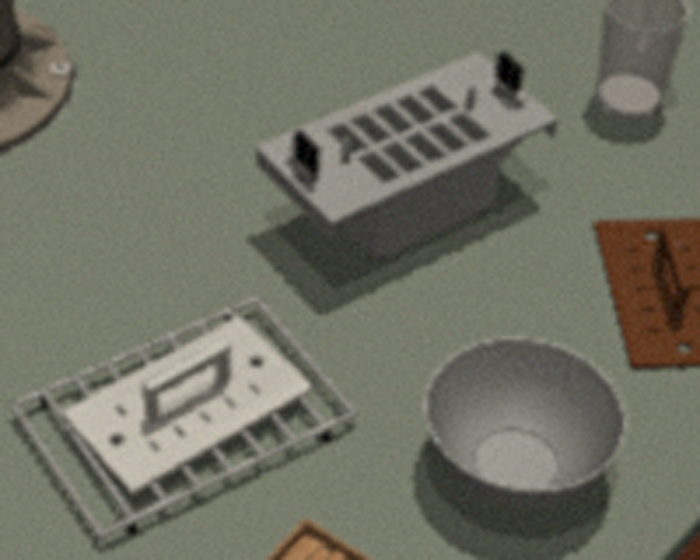

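The crops show the bare aluminium cover lying handle-up on the rack, with the handle at about (365,193) in the full top view, and the mould at about (267,202) with its black wings at (234,191) and (300,211).

```bash
python3 - <<'E'
from h import *
t=cv2.imread('pics/top0.png'); c=cam('top')
g=cv2.GaussianBlur(t,(3,3),0).astype(int)
v=g.min(2)
for name,(x0,x1,y0,y1),th,z in [('cover',(325,405,160,230),120,.026),('mould',(215,320,165,240),None,.1)]:
    if th is None:
        # mould: brownish grey vs green: R>=G
        m=((g[:,:,2]-g[:,:,1])>-3)&(v>60)
    else: m=v>th
    M=np.zeros(t.shape[:2],np.uint8); M[y0:y1,x0:x1]=m[y0:y1,x0:x1]*255
    M=cv2.morphologyEx(M,cv2.MORPH_CLOSE,np.ones((9,9)))
    if 1: M=cv2.morphologyEx(M,cv2.MORPH_OPEN,np.ones((5,5)))
    k=max(cv2.findContours(M,0,1)[0],key=cv2.contourArea)
    W=np.array([ray(c,p[0],z)[:2] for p in k],np.float32)
    r=cv2.minAreaRect(W); print(name,r, cv2.boundingRect(k))
    cv2.imwrite(f'pics/m_{name}.png',cv2.resize(M[150:250,210:420],None,fx=3,fy=3))
    b=cv2.boxPoints(r)
    for p in b:
        q=proj(c,[*p,z]); cv2.circle(t,tuple(int(a) for a in q.round()),1,(0,0,255),-1)
cv2.imwrite('pics/c3.png',cv2.resize(t[155:245,215:415],None,fx=4,fy=4,interpolation=cv2.INTER_CUBIC))
E
```

```text
cover ((0.5390090346336365, -0.17366406321525574), (0.19886906445026398, 0.11021775007247925), 79.24308776855469) (337, 177, 54, 36)
mould ((0.5053878426551819, 0.18431217968463898), (0.375736802816391, 0.2687341570854187), 89.57581329345703) (215, 165, 105, 75)
```

View pics/c3.png

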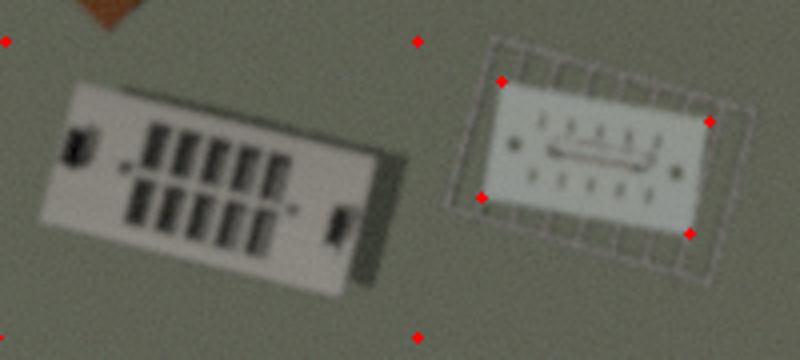

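```bash
python3 - <<'E'
from h import *
t=cv2.imread('pics/top0.png'); c=cam('top')
g=cv2.GaussianBlur(t,(3,3),0).astype(int)
print(g[170,245],g[195,290],g[205,225],g[182,243])
m=(g.min(2)>108)|((g[:,:,2]-g[:,:,1])>0)
m=(g[:,:,0]>103)
for z,(x0,x1,y0,y1) in [(.1,(218,316,165,240))]:
    M=np.zeros(t.shape[:2],np.uint8); M[y0:y1,x0:x1]=m[y0:y1,x0:x1]*255
    M=cv2.morphologyEx(M,cv2.MORPH_CLOSE,np.ones((3,3)))
    M=cv2.morphologyEx(M,cv2.MORPH_OPEN,np.ones((3,3)))
    k=max(cv2.findContours(M,0,1)[0],key=cv2.contourArea)
    W=np.array([ray(c,p[0],z)[:2] for p in k],np.float32)
    r=cv2.minAreaRect(W); print(r)
    for p in cv2.boxPoints(r):
        q=proj(c,[*p,z]); cv2.circle(t,tuple(int(a) for a in q.round()),1,(0,0,255),-1)
    ctr=np.array(r[0]); th=np.radians(r[2]); print('yaw',r[2]-90 if r[1][0]>r[1][1] else r[2])
a=cv2.resize(t[155:245,215:415],None,fx=4,fy=4,interpolation=cv2.INTER_CUBIC)
cv2.imwrite('pics/c4.png',a)
E
```

```text
[82 97 94] [123 129 131] [ 96 107 106] [122 128 132]
((0.5036685466766357, 0.18644295632839203), (0.28022363781929016, 0.12980076670646667), 75.21961212158203)
yaw -14.780387878417969
```

View pics/c4.png

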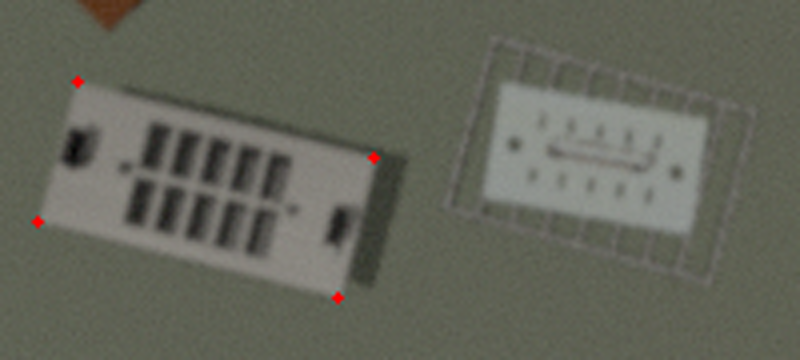

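>>> servo_tool(
  commands=[
    [0,[0,0,-0.05],0],
    [0,[0,0,-0.03],0],
    [0,[0.04,-0.03,0],-6],
    [0,[0.04,-0.03,0],-6],
  ],
  force=40,
)

```text
time: 0.65
ee_pos: [0.2715, -0.5515, 0.3023]
tool_rot: [-3.137, 0.001, 0.544]
force: [0.8, -0.4, -0.8]
width: 0.0941
```

```bash
cat >> h.py <<'E'
def go(target,yaw):
    """remaining tool-axis shift & roll (deg) to world target xyz, yaw deg (mod 360)"""
    s=observe(); r=R.from_euler('xyz',s['tool_rot']).as_matrix(); d=r.T@(np.array(target)-s['ee_pos'])
    y=np.degrees(np.arctan2(r[1,0],r[0,0])); dy=(yaw-y+180)%360-180
    print('t',round(s['time'],2),'pos',np.round(s['ee_pos'],4),'rot',np.round(s['tool_rot'],3),'yaw',round(y,2),'| shift',np.round(d,4),'roll',round(-dy,2),'F',np.round(s['force'],1),'w',round(s['width'],4),'j7',round(s['joints'][6],2))
E
python3 -c "
from h import *
go([.539,-.1737,.16],79.2)"
```

```text
t 0.65 pos [ 0.2715 -0.5515  0.3023] rot [-3.137e+00  1.000e-03  5.440e-01] yaw 31.18 | shift [ 0.4246 -0.1841  0.1428] roll -48.02 F [ 0.8 -0.4 -0.8] w 0.0941 j7 -0.02
```

>>> servo_tool(
  commands=[
    [0,[0.053,-0.023,0],0],
    [0,[0.053,-0.023,0],0],
    [0,[0.053,-0.023,0],0],
    [0,[0.053,-0.023,0],0],
    [0,[0.053,-0.023,0],0],
    [0,[0.053,-0.023,0],0],
    [0,[0.053,-0.023,0],0],
    [0,[0,0,0],-9.6],
    [0,[0,0,0],-9.6],
    [0,[0,0,0],-9.6],
  ],
)

```text
time: 1.9
ee_pos: [0.5122, -0.2046, 0.302]
tool_rot: [-3.137, -0.002, 1.067]
force: [-0.3, 0.0, -0.3]
width: 0.094
```

```bash
python3 -c "
from h import *
go([.539,-.1737,.16],79.2)"
```

```text
t 1.9 pos [ 0.5122 -0.2046  0.302 ] rot [-3.137e+00 -2.000e-03  1.067e+00] yaw 61.12 | shift [0.0398 0.0092 0.142 ] roll -18.08 F [-0.3  0.  -0.3] w 0.094 j7 -0.3
```

>>> servo_tool(
  commands=[
    [0,[0.0398,0.0092,0.03],0],
    [0,[0,0,0.03],-9],
    [0,[0,0,0.03],-9],
    [0,[0,0,0],0],
  ],
)

```text
time: 2.4
ee_pos: [0.5399, -0.1731, 0.2098]
tool_rot: [-3.138, -0.003, 1.391]
force: [-0.2, -0.7, 0.1]
width: 0.0938
```

```bash
python3 -c "
from h import *
go([.539,-.1737,.0655],79.2)
cv2.imwrite('pics/w1.png',optics.grab_frame('wrist')[:,:,::-1])
cv2.imwrite('pics/t1.png',cv2.resize(optics.grab_frame('top')[155:245,315:415,::-1],None,fx=6,fy=6))
c=cam('wrist');print(proj(c,[.539,-.1737,.075]))
"
```

```text
t 2.4 pos [ 0.5399 -0.1731  0.2098] rot [-3.138e+00 -3.000e-03  1.391e+00] yaw 79.71 | shift [-0.0012 -0.0002  0.1443] roll 0.51 F [-0.2 -0.7  0.1] w 0.0938 j7 -0.09
[322.2945803  190.36318264]
```

View pics/w1.png

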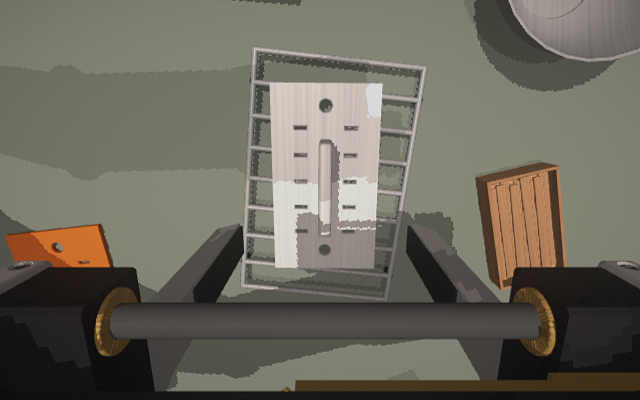

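```bash
python3 -c "
from h import *
c=cam('wrist')
a=ray(c,(326,105.5),.026);b=ray(c,(324.3,250),.026)
print(a,b,(a+b)/2,np.linalg.norm(a-b),np.degrees(np.arctan2(*(a-b)[1::-1])))
a=ray(c,(325.5,139.5),.075);b=ray(c,(324.8,236),.075)
print(a,b,(a+b)/2,np.linalg.norm(a-b))
"
```

```text
[ 0.55658618 -0.09897546  0.026     ] [ 0.52589581 -0.25346491  0.026     ] [ 0.541241   -0.17622018  0.026     ] 0.15750837755601615 78.76408944149563
[ 0.55046223 -0.12841198  0.075     ] [ 0.53301222 -0.21836068  0.075     ] [ 0.54173722 -0.17338633  0.075     ] 0.09162571126188264
```

The wrist view shows the cover's bar at column 325, rows 139 to 236, and the pin holes at (326,105) and (324,250). They agree with the top view to 2 mm, so I descend.

>>> servo_tool(
  commands=[
    [0,[-0.001,0,0.04],0.6],
    [0,[0,0,0.04],0],
    [0,[0,0,0.035],0],
    [0,[0,0,0.02],0],
    [0,[0,0,0.008],0],
    [0,[0,0,0],0],
  ],
)

```text
time: 3.25
ee_pos: [0.5479, -0.1778, 0.0753]
tool_rot: [3.127, 0.0, 1.356]
force: [0.2, 0.0, 0.2]
width: 0.0942
```

```bash
python3 -c "
from h import *
go([.5405,-.174,.0655],79.)"
```

```text
t 3.25 pos [ 0.5479 -0.1778  0.0753] rot [3.127 0.    1.356] yaw 77.67 | shift [ 0.0021 -0.0082  0.0097] roll -1.33 F [0.2 0.  0.2] w 0.0942 j7 -0.21
```

>>> servo_tool(
  commands=[
    [0,[0.002,-0.008,0.005],-1.3],
    [0,[0,0,0.004],0],
    [0,[0,0,0],0],
  ],
)

```text
time: 3.62
ee_pos: [0.5413, -0.1744, 0.0681]
tool_rot: [3.124, 0.001, 1.379]
force: [-0.2, 0.3, -0.4]
width: 0.0942
```

```bash
python3 -c "
from h import *
go([.5405,-.174,.0655],79.)"
```

```text
t 3.62 pos [ 0.5413 -0.1744  0.0681] rot [3.124e+00 1.000e-03 1.379e+00] yaw 78.98 | shift [ 0.0002 -0.001   0.0026] roll -0.02 F [-0.2  0.3 -0.4] w 0.0942 j7 -0.2
```

>>> servo_tool(
  commands=[
    [0,[0,-0.001,0.003],0],
    [0.5,[0,0,0],0],
    [0.8,[0,0,0],0],
    [1,[0,0,0],0],
    [1,[0,0,0],0],
    [1,[0,0,0],0],
  ],
  force=40,
)

```text
time: 4.38
ee_pos: [0.5408, -0.1743, 0.0653]
tool_rot: [3.123, 0.001, 1.378]
force: [0.2, -0.2, -0.0]
width: 0.0476
```

```bash
python3 -c "
from h import *
go([.5405,-.174,.0655],79.)"
```

```text
t 4.38 pos [ 0.5408 -0.1743  0.0653] rot [3.123e+00 1.000e-03 1.378e+00] yaw 78.96 | shift [ 0.0003 -0.0003 -0.0002] roll -0.04 F [ 0.2 -0.2 -0. ] w 0.0476 j7 -0.2
```

>>> servo_tool(
  commands=[
    [1,[0,0,0],0],
    [1,[0,0,0],0],
    [1,[0,0,0],0],
    [1,[0,0,0],0],
    [1,[0,0,0],0],
    [1,[0,0,0],0],
    [1,[0,0,0],0],
  ],
)

```text
time: 5.25
ee_pos: [0.5405, -0.1743, 0.0653]
tool_rot: [3.124, 0.001, 1.378]
force: [-1.6, -0.6, 0.7]
width: 0.0118
```

```bash
python3 -c "
from h import *
go([.5405,-.174,.0655],79.)"
```

```text
t 5.25 pos [ 0.5405 -0.1743  0.0653] rot [3.124e+00 1.000e-03 1.378e+00] yaw 78.97 | shift [ 0.0003 -0.0001 -0.0002] roll -0.03 F [-1.6 -0.6  0.7] w 0.0118 j7 -0.2
```

>>> servo_tool(
  commands=[
    [1,[0,0,-0.01],0],
    [1,[0,0,-0.02],0],
    [1,[0,0,-0.04],0],
    [1,[0,0,-0.04],0],
    [1,[0,0,-0.04],0],
    [1,[0,0,-0.03],0],
    [1,[0,0,0],0],
  ],
)

```text
time: 6.12
ee_pos: [0.5358, -0.1727, 0.2524]
tool_rot: [3.126, 0.001, 1.379]
force: [1.1, 0.1, -4.5]
width: 0.0118
```

```bash
python3 -c "
from h import *
go([.5037,.1864,.24],75.2)
cv2.imwrite('pics/w2.png',optics.grab_frame('wrist')[:,:,::-1])"
```

```text
t 6.12 pos [ 0.5358 -0.1727  0.2524] rot [3.126e+00 1.000e-03 1.379e+00] yaw 79.01 | shift [ 0.3464 -0.1001  0.0106] roll 3.81 F [ 1.1  0.1 -4.5] w 0.0118 j7 -0.09
```

View pics/w2.png

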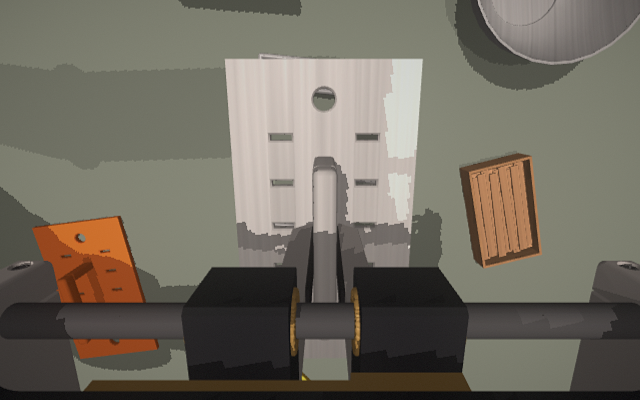

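The cover is held and hangs level, with its far hole visible at (324,99). Next I carry it over.

>>> servo_tool(
  commands=[
    [1,[0.02,-0.006,0],0],
    [1,[0.04,-0.012,0],0.5],
    [1,[0.045,-0.013,0],0.6],
    [1,[0.045,-0.013,0],0.6],
    [1,[0.045,-0.013,0],0.6],
    [1,[0.045,-0.013,0],0.6],
    [1,[0.04,-0.012,0],0.6],
    [1,[0.03,-0.008,0],0.3],
    [1,[0.02,-0.006,0],0],
    [1,[0,0,0],0],
  ],
)

```text
time: 7.42
ee_pos: [0.5016, 0.1879, 0.2354]
tool_rot: [-3.135, 0.003, 1.317]
force: [-0.1, 0.4, -3.3]
width: 0.0117
```

```bash
python3 -c "
from h import *
c=cam('wrist'); 
go([.5037,.1864,.24],75.2)
cv2.imwrite('pics/w3.png',optics.grab_frame('wrist')[:,:,::-1])
cv2.imwrite('pics/s3.png',cv2.resize(optics.grab_frame('scene')[60:260,240:460,::-1],None,fx=3,fy=3,interpolation=2))"
```

```text
t 7.42 pos [0.5016 0.1879 0.2354] rot [-3.135e+00  3.000e-03  1.317e+00] yaw 75.46 | shift [-0.001   0.0024 -0.0046] roll 0.26 F [-0.1  0.4 -3.3] w 0.0117 j7 -0.88
```

View pics/w3.png

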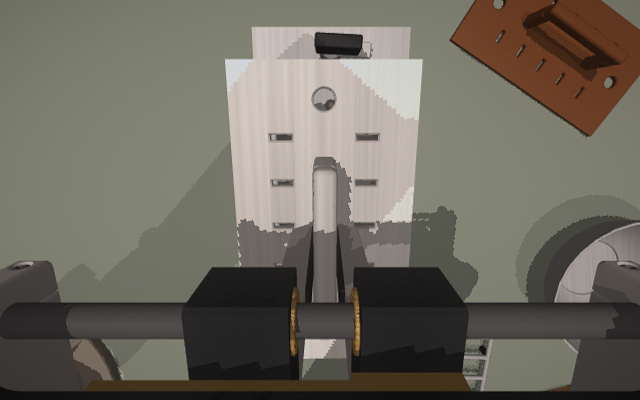

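View pics/s3.png

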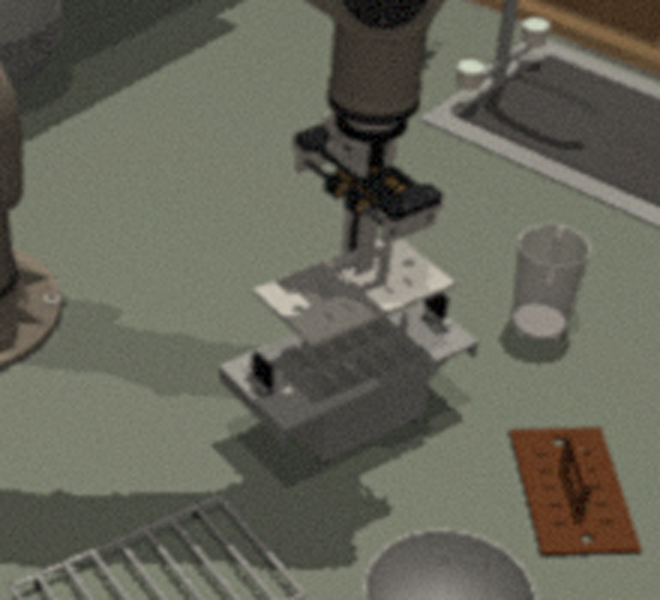

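```bash
python3 -c "
from h import *
c=cam('wrist'); s=observe();r=R.from_euler('xyz',s['tool_rot']).as_matrix()
T=lambda p:np.round(r.T@(p-s['ee_pos']),4)
im=cv2.imread('pics/w3.png')
cv2.imwrite('pics/w3c.png',cv2.resize(im[15:130,215:430],None,fx=3.5,fy=3.5,interpolation=2))
a=ray(c,(252,27),.1);b=ray(c,(410,27),.1);print(a,b,T(a),T(b))
h=ray(c,(324,99),.196);print('hole',T(h),h)
m=np.array([.5037,.1864,.1]);d=np.array([np.cos(np.radians(75.2)),np.sin(np.radians(75.2)),0])
print('pin exp', T(m+.078*d),proj(c,m+.078*d+[0,0,.026]),proj(c,m+.078*d),'end',m+.14*d,(a+b)/2, proj(c,m-.078*d+[0,0,.026]))
"
```

```text
[0.47876853 0.33319561 0.1       ] [0.60353041 0.30006746 0.1       ] [ 0.1371 -0.0592  0.1354] [0.1367 0.0699 0.1346]
hole [ 0.0774 -0.0002  0.0393] [0.52137153 0.26066004 0.196     ]
pin exp [0.0795 0.0023 0.1353] [327.16077223  99.30570572] [327.14057433 100.14116386] end [0.53946241 0.32175527 0.1       ] [0.54114947 0.31663153 0.1       ] [326.79618416 279.06119567]
```

View pics/w3c.png

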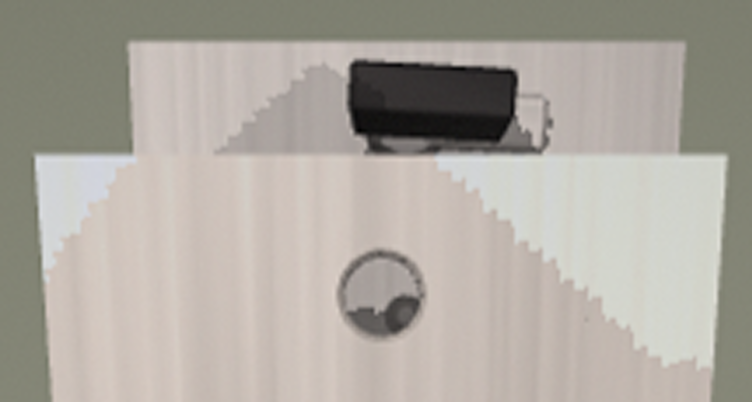

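```bash
cat >> h.py <<'E'
def pinhole(hp,pp,zp):
    c=cam('wrist'); s=observe();r=R.from_euler('xyz',s['tool_rot']).as_matrix()
    zh=s['ee_pos'][2]-.0455+.006
    T=lambda p:r.T@(p-s['ee_pos'])
    h=T(ray(c,hp,zh));p=T(ray(c,pp,zp)); print('hole',np.round(h,4),'pin',np.round(p,4),'shift',np.round(p-h,4))
E
python3 -c "
from h import *
pinhole((324.1,99),(329.9,104.4),.124)
pinhole((324.1,99),(329.9,104.4),.115)"
```

```text
hole [ 0.0774 -0.0002  0.0392] pin [0.0755 0.0043 0.1113] shift [-0.0019  0.0045  0.0721]
hole [ 0.0774 -0.0002  0.0392] pin [0.0757 0.0045 0.1203] shift [-0.0017  0.0046  0.0811]
```

>>> servo_tool(
  commands=[
    [1,[-0.002,0.0042,0.015],0],
    [1,[0,0,0.015],0],
    [1,[0,0,0.013],0],
    [1,[0,0,0.005],0],
    [1,[0,0,0],0],
  ],
)

```text
time: 8.15
ee_pos: [0.505, 0.1797, 0.1823]
tool_rot: [-3.133, 0.006, 1.311]
force: [-0.5, 0.1, -3.9]
width: 0.0119
```

```bash
python3 -c "
from h import *
c=cam('wrist'); 
go([.5037,.1864,.187],75.2)
cv2.imwrite('pics/w4.png',optics.grab_frame('wrist')[:,:,::-1])
im=cv2.imread('pics/w4.png')
cv2.imwrite('pics/w4c.png',cv2.resize(im[15:130,215:430],None,fx=3.5,fy=3.5,interpolation=2))
"
```

```text
t 8.15 pos [0.505  0.1797 0.1823] rot [-3.133  0.006  1.311] yaw 75.12 | shift [ 0.0061 -0.0031 -0.0047] roll -0.08 F [-0.5  0.1 -3.9] w 0.0119 j7 -0.91
```

View pics/w4c.png

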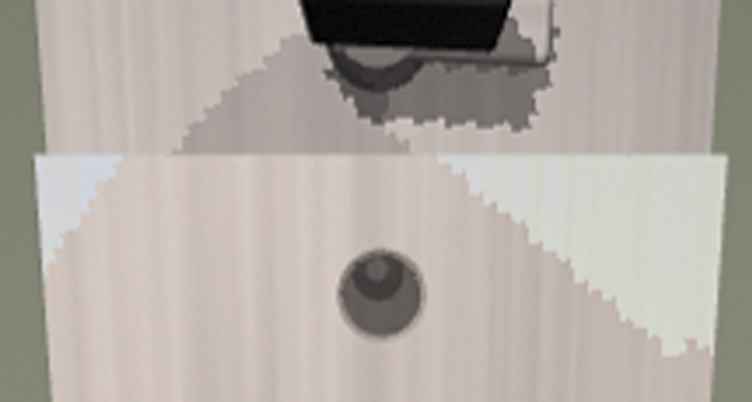

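```bash
python3 -c "
from h import *
pinhole((324.1,99),(323.0,92.1),.126)
c=cam('wrist');im=cv2.imread('pics/w4.png')
cv2.imwrite('pics/w4d.png',cv2.resize(im[220:400,220:440],None,fx=3.5,fy=3.3,interpolation=2))
s=observe();r=R.from_euler('xyz',s['tool_rot']).as_matrix()
m=np.array([.5037,.1864,.126]);d=np.array([np.cos(np.radians(75.2)),np.sin(np.radians(75.2)),0])
print(r.T@(m+.078*d-s['ee_pos']),r[:,2])"
```

```text
hole [ 0.0774 -0.0001  0.0391] pin [ 0.0821 -0.0008  0.0561] shift [ 0.0047 -0.0007  0.0171]
[ 0.08438081 -0.00274153  0.05612224] [-0.00955958 -0.0034204  -0.99994846]
```

>>> servo_tool(
  commands=[
    [1,[0.0047,-0.0007,0],0],
    [1,[0,0,0],0],
    [1,[0,0,0],0],
  ],
)

```text
time: 8.57
ee_pos: [0.5063, 0.1853, 0.1837]
tool_rot: [-3.135, 0.005, 1.311]
force: [0.4, -0.1, -3.6]
width: 0.0117
```

```bash
python3 -c "
from h import *
c=cam('wrist'); 
go([.504,.184,.187],75.2)
cv2.imwrite('pics/w5.png',optics.grab_frame('wrist')[:,:,::-1])
im=cv2.imread('pics/w5.png')
cv2.imwrite('pics/w5c.png',cv2.resize(im[5:120,215:430],None,fx=3.5,fy=3.5,interpolation=2))
"
```

```text
t 8.57 pos [0.5063 0.1853 0.1837] rot [-3.135  0.005  1.311] yaw 75.13 | shift [-0.0019 -0.0019 -0.0033] roll -0.07 F [ 0.4 -0.1 -3.6] w 0.0117 j7 -0.92
```

View pics/w5c.png

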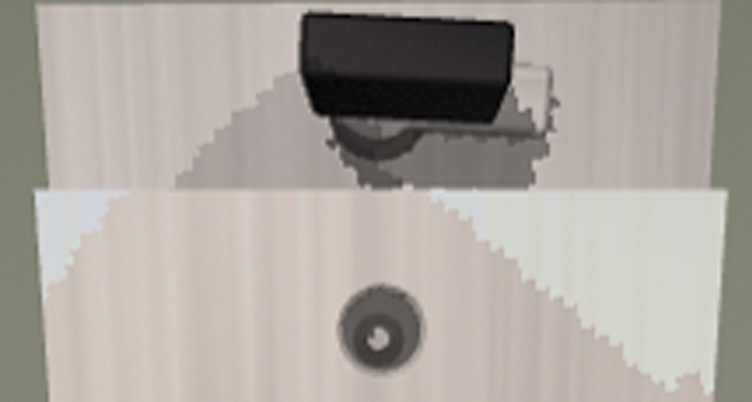

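```bash
python3 -c "
from h import *
pinhole((323.9,98.8),(323.1,101.6),.126)
c=cam('wrist')
E=[ray(c,(215+x/3.5,5+y/3.5),.1) for x,y in((37,3),(720,3))]
d=E[1]-E[0];print(E,np.degrees(np.arctan2(d[1],d[0]))+90)
zh=observe()['ee_pos'][2]-.0455+.006
E=[ray(c,(215+x/3.5,5+y/3.5),zh) for x,y in((35,189),(727,189))]
d=E[1]-E[0];print(E,np.degrees(np.arctan2(d[1],d[0]))+90)"
```

```text
hole [ 0.0775 -0.0002  0.0391] pin [ 0.0764 -0.0008  0.0573] shift [-0.0011 -0.0006  0.0182]
[array([0.47768788, 0.33586744, 0.1       ]), array([0.60293481, 0.30213908, 0.1       ])] 74.92808470744714
[array([0.47708792, 0.29566403, 0.14416976]), array([0.58510039, 0.26668289, 0.14416976])] 74.98056066125818
```

>>> servo_tool(
  commands=[
    [1,[-0.0011,-0.0006,0.002],0],
    [1,[0,0,0.003],0],
    [1,[0,0,0.003],0],
    [1,[0,0,0],0],
  ],
)

```text
time: 9.12
ee_pos: [0.5052, 0.1841, 0.1751]
tool_rot: [-3.135, 0.005, 1.311]
force: [-0.0, 1.1, -4.2]
width: 0.0118
```

```bash
python3 -c "
from h import *
c=cam('wrist'); 
go([.506,.1843,.1455],75.2)
cv2.imwrite('pics/w6.png',optics.grab_frame('wrist')[:,:,::-1])
im=cv2.imread('pics/w6.png')
cv2.imwrite('pics/w6c.png',cv2.resize(im[5:120,215:430],None,fx=3.5,fy=3.5,interpolation=2))
"
```

```text
t 9.12 pos [0.5052 0.1841 0.1751] rot [-3.135  0.005  1.311] yaw 75.12 | shift [0.0005 0.0009 0.0295] roll -0.08 F [-0.   1.1 -4.2] w 0.0118 j7 -0.92
```

View pics/w6c.png

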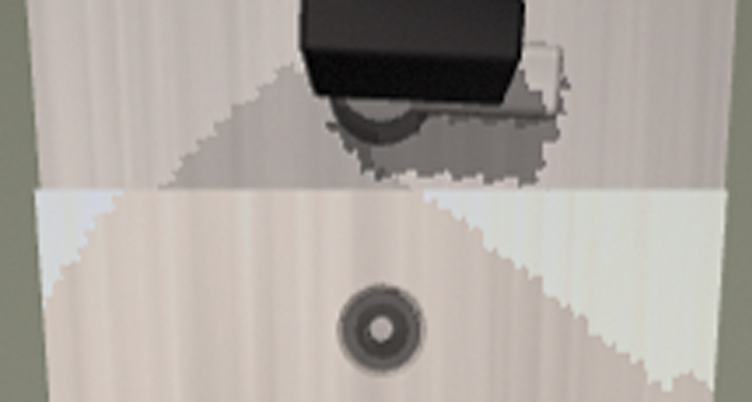

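>>> servo_tool(
  commands=[
    [1,[0,0,0.003],0],
    [1,[0,0,0.003],0],
    [1,[0,0,0.003],0],
    [1,[0,0,0],0],
  ],
)

```text
time: 9.68
ee_pos: [0.5053, 0.1841, 0.1655]
tool_rot: [-3.135, 0.005, 1.311]
force: [0.3, -0.7, -4.6]
width: 0.0119
```

```bash
python3 -c "
from h import *
c=cam('wrist'); 
go([.5052,.1841,.1455],75.12)
im=optics.grab_frame('wrist')[:,:,::-1]
cv2.imwrite('pics/w7c.png',cv2.resize(im[5:120,215:430],None,fx=3.5,fy=3.5,interpolation=2))
"
```

```text
t 9.68 pos [0.5053 0.1841 0.1655] rot [-3.135  0.005  1.311] yaw 75.12 | shift [0.0001 0.0001 0.02  ] roll -0.0 F [ 0.3 -0.7 -4.6] w 0.0119 j7 -0.93
```

View pics/w7c.png

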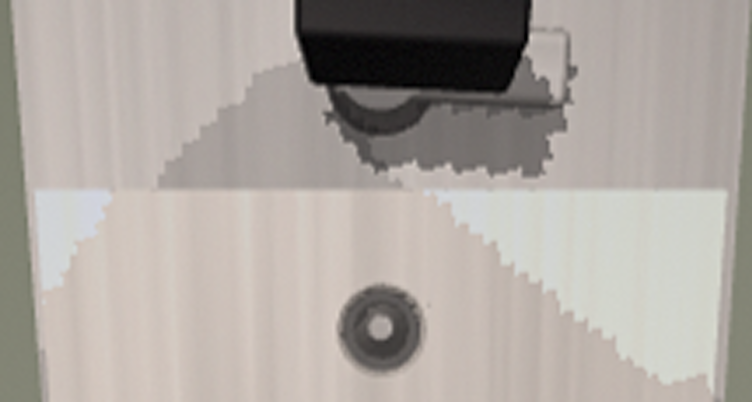

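Still centred, with the pin tip inside the hole. I continue slowly.

>>> servo_tool(
  commands=[
    [1,[0,0,0.003],0],
    [1,[0,0,0.003],0],
    [1,[0,0,0.003],0],
    [1,[0,0,0.003],0],
    [1,[0,0,0],0],
  ],
)

```text
time: 10.35
ee_pos: [0.5052, 0.1841, 0.1528]
tool_rot: [-3.135, 0.005, 1.311]
force: [0.1, 0.4, -4.0]
width: 0.0116
```

```bash
python3 -c "
from h import *
go([.5052,.1841,.1455],75.12)
im=optics.grab_frame('wrist')[:,:,::-1]
cv2.imwrite('pics/w8c.png',cv2.resize(im[5:120,215:430],None,fx=3.5,fy=3.5,interpolation=2))
"
```

```text
t 10.35 pos [0.5052 0.1841 0.1528] rot [-3.135  0.005  1.311] yaw 75.12 | shift [-0.      0.      0.0073] roll 0.0 F [ 0.1  0.4 -4. ] w 0.0116 j7 -0.94
```

View pics/w8c.png

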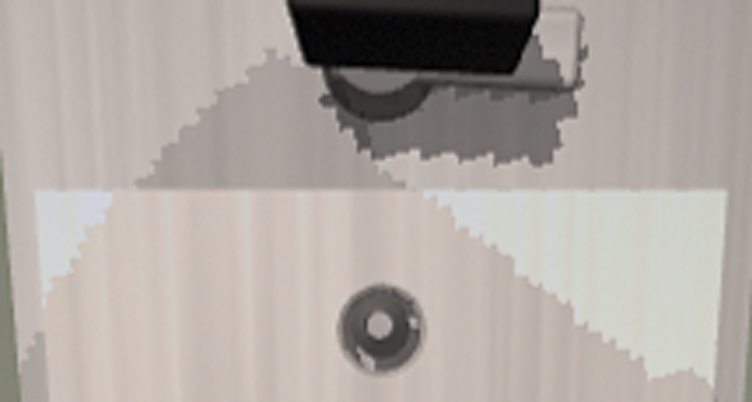

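>>> servo_tool(
  commands=[
    [1,[0,0,0.002],0],
    [1,[0,0,0.002],0],
    [1,[0,0,0.001],0],
    [1,[0,0,0],0],
  ],
)

```text
time: 10.9
ee_pos: [0.5054, 0.1842, 0.1478]
tool_rot: [-3.136, 0.004, 1.311]
force: [-0.3, -0.5, -4.9]
width: 0.0119
```

```bash
python3 -c "
from h import *
go([.5052,.1841,.1455],75.12)"
```

```text
t 10.9 pos [0.5054 0.1842 0.1478] rot [-3.136  0.004  1.311] yaw 75.12 | shift [-0.0001 -0.0001  0.0023] roll -0.0 F [-0.3 -0.5 -4.9] w 0.0119 j7 -0.95
```

>>> servo_tool(
  commands=[
    [1,[0,0,0.0012],0],
    [1,[0,0,0.001],0],
    [1,[0,0,0],0],
  ],
)

```text
time: 11.28
ee_pos: [0.5055, 0.1843, 0.1458]
tool_rot: [-3.136, 0.004, 1.311]
force: [-1.2, -1.7, -0.5]
width: 0.0116
```

```bash
python3 -c "
from h import *
go([.5052,.1841,.1455],75.12)"
```

```text
t 11.28 pos [0.5055 0.1843 0.1458] rot [-3.136  0.004  1.311] yaw 75.12 | shift [-0.0002 -0.0002  0.0003] roll -0.0 F [-1.2 -1.7 -0.5] w 0.0116 j7 -0.95
```

>>> servo_tool(
  commands=[
    [1,[0,0,0.0005],0],
    [1,[0,0,0],0],
  ],
)

```text
time: 11.52
ee_pos: [0.5054, 0.1843, 0.1457]
tool_rot: [-3.136, 0.004, 1.311]
force: [-0.9, -1.5, 0.6]
width: 0.0116
```

```bash
python3 -c "
from h import *
go([.5052,.1841,.1455],75.12)"
```

```text
t 11.53 pos [0.5054 0.1843 0.1457] rot [-3.136  0.004  1.311] yaw 75.12 | shift [-0.0003 -0.0001  0.0002] roll 0.0 F [-0.9 -1.5  0.6] w 0.0116 j7 -0.95
```

Contact is made and the weight is taken up. I release and back off.

>>> servo_tool(
  commands=[
    [0.7,[0,0,0],0],
    [0.7,[0,0,0],0],
    [0.7,[0,0,0],0],
    [0.7,[0,0,0],0],
    [0.7,[0,0,0],0],
    [0.7,[0,0,-0.02],0],
    [0.7,[0,0,-0.04],0],
    [0.7,[0,0,-0.04],0],
    [0.7,[0,0,0],0],
  ],
)

```text
time: 12.65
ee_pos: [0.5063, 0.1849, 0.2484]
tool_rot: [-3.136, 0.004, 1.311]
force: [0.9, -0.3, -0.1]
width: 0.0285
```

```bash
python3 -c "
from h import *
go([.5052,.1841,.24],75.12)
im=optics.grab_frame('wrist')[:,:,::-1]
cv2.imwrite('pics/w9.png',im)
cv2.imwrite('pics/s9.png',cv2.resize(optics.grab_frame('scene')[120:230,290:420,::-1],None,fx=6,fy=5,interpolation=2))
"
```

```text
t 12.65 pos [0.5063 0.1849 0.2484] rot [-3.136  0.004  1.311] yaw 75.13 | shift [-0.001  -0.0009  0.0084] roll 0.01 F [ 0.9 -0.3 -0.1] w 0.0285 j7 -0.87
```

View pics/w9.png

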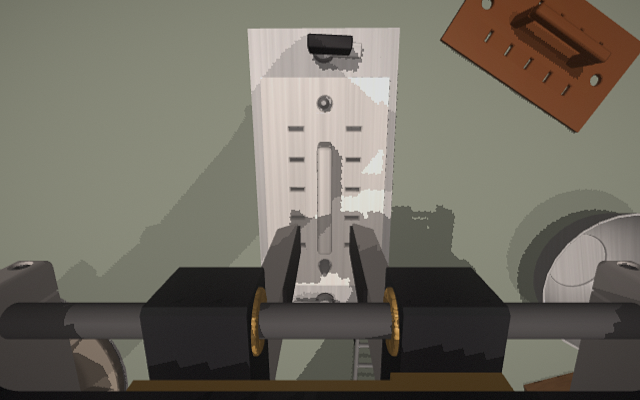

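View pics/s9.png

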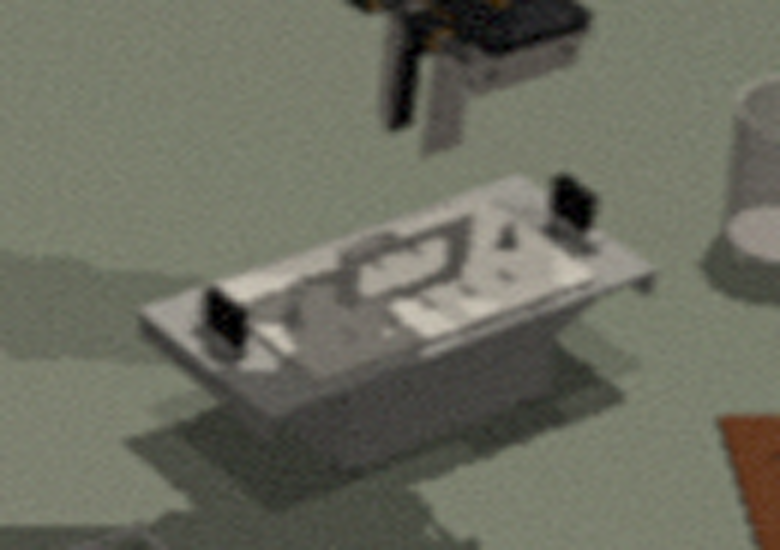

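The cover is seated, with the pin shoulders visible in both holes: the far one at (324,103), the near one at (324,265). Next is the left button.

>>> servo_tool(
  commands=[
    [0.7,[0.02,0,0],0],
    [0.7,[0.04,0,0],0],
    [0.7,[0.04,0,0],10],
    [0.7,[0,0,0],10],
    [0.7,[0,0,0],10],
    [0.7,[0,0,0],10],
    [0.7,[0,0,0],10],
    [0.7,[0,0,0],10],
    [0.7,[0,0,0],10],
    [0.7,[0,0,0],10],
  ],
)

```text
time: 14.0
ee_pos: [0.5263, 0.2801, 0.2283]
tool_rot: [3.124, 0.028, -0.129]
force: [-0.2, 0.5, 0.2]
width: 0.028
```

```bash
python3 -c "
from h import *
go([.5415,.3007,.2],-18)
im=optics.grab_frame('top')[155:245,215:345,::-1]
cv2.imwrite('pics/t10.png',cv2.resize(im,None,fx=6,fy=6,interpolation=2))
im=optics.grab_frame('wrist')[:,:,::-1]
cv2.imwrite('pics/w10.png',im)
"
```

```text
t 14.0 pos [0.5263 0.2801 0.2283] rot [ 3.124  0.028 -0.129] yaw -7.41 | shift [ 0.0132 -0.0229  0.0276] roll 10.59 F [-0.2  0.5  0.2] w 0.028 j7 -2.41
```

View pics/w10.png

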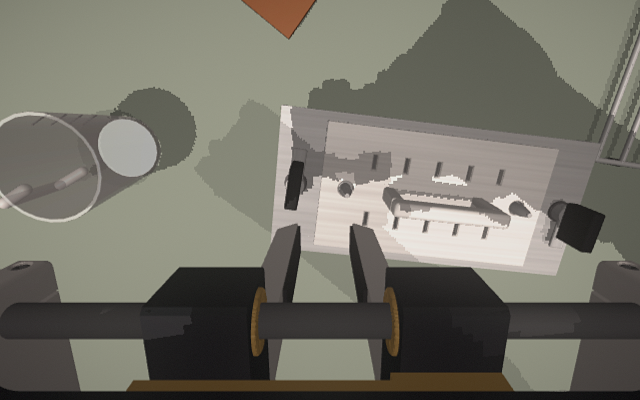

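>>> servo_tool(
  commands=[
    [0.7,[0,0,-0.02],-10],
    [0.7,[0,0,0],-10],
    [0.7,[0,0,0],-10],
    [0.7,[0,0,0],-10],
    [0.7,[0,0,0],-10],
    [0.7,[0,0,0],-10],
    [0.7,[0,0,0],-10],
    [0.7,[0,0,0],-10],
    [0.7,[0,0,0],-10],
    [0.7,[0,0,0],-10],
  ],
)

```text
time: 15.35
ee_pos: [0.5239, 0.2789, 0.24]
tool_rot: [-3.099, 0.013, 1.731]
force: [0.4, 0.3, 0.3]
width: 0.0282
```

>>> servo_tool(
  commands=[
    [0.7,[0,0,0],-10],
    [0.7,[0,0,0],-10],
    [0.7,[0,0,0],-10],
    [0.7,[0,0,0],-10],
    [0.7,[0,0,0],-10],
    [0.7,[0,0,0],-10],
    [0.7,[0,0,0],-10],
    [0.7,[0,0,0],0],
  ],
)

```text
time: 16.35
ee_pos: [0.5221, 0.2772, 0.2337]
tool_rot: [-3.116, -0.045, 3.035]
force: [0.3, 0.3, -0.2]
width: 0.0282
```

```bash
python3 -c "
from h import *
go([.5415,.3007,.2],162)
"
```

```text
t 16.35 pos [0.5221 0.2772 0.2337] rot [-3.116 -0.045  3.035] yaw 173.87 | shift [-0.0183  0.0262  0.0322] roll 11.87 F [ 0.3  0.3 -0.2] w 0.0282 j7 0.53
```

View pics/t10.png

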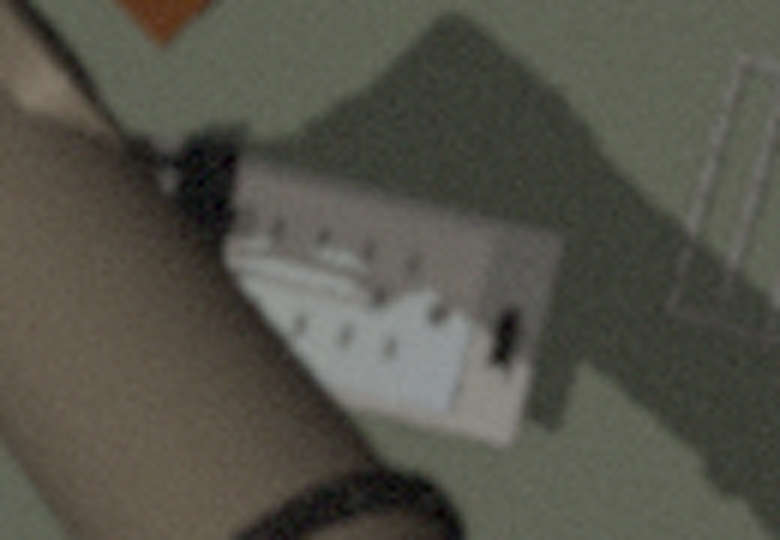

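>>> servo_tool(
  commands=[
    [0.7,[-0.018,0.026,0],0],
    [0.7,[0,0,0],6],
    [0.7,[0,0,0.015],6],
    [0.7,[0,0,0.01],0],
    [0.7,[0,0,0],0],
  ],
  force=15,
)

```text
time: 16.98
ee_pos: [0.5419, 0.3007, 0.2047]
tool_rot: [-3.106, -0.04, 2.814]
force: [-0.7, -0.1, 1.3]
width: 0.028
```

```bash
python3 -c "
from h import *
go([.5415,.3007,.132],162)
im=optics.grab_frame('wrist')[:,:,::-1]
cv2.imwrite('pics/w11.png',im)
c=cam('wrist')
for z in (.1,.112,.143): print(proj(c,[.5368,.3022,z]),proj(c,[.5415,.3007,z]))
"
```

```text
t 16.98 pos [0.5419 0.3007 0.2047] rot [-3.106 -0.04   2.814] yaw 161.22 | shift [-0.0026  0.0025  0.0726] roll -0.78 F [-0.7 -0.1  1.3] w 0.028 j7 0.29
[329.41833515 197.47617849] [329.51488161 203.24706551]
[329.09709391 200.72593551] [329.1991423  206.73887282]
[328.11849059 210.62573254] [328.2379376  217.36897667]
```

View pics/w11.png

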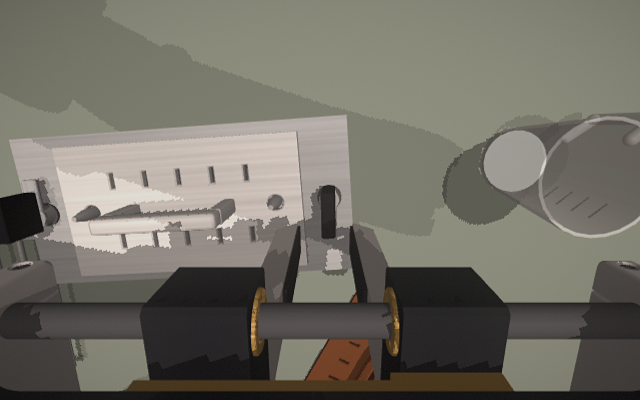

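>>> servo_tool(
  commands=[
    [0.7,[-0.001,0.001,0.02],0],
    [0.7,[-0.001,0.001,0.02],0],
    [0.7,[0,0,0.015],0],
    [0.7,[0,0,0],0],
  ],
)

```text
time: 17.52
ee_pos: [0.5418, 0.3007, 0.1463]
tool_rot: [-3.106, -0.04, 2.815]
force: [-0.2, -0.5, 0.2]
width: 0.0284
```

```bash
python3 -c "
from h import *
go([.5412,.3007,.133],162)
"
```

```text
t 17.52 pos [0.5418 0.3007 0.1463] rot [-3.106 -0.04   2.815] yaw 161.3 | shift [0.     0.0003 0.0133] roll -0.7 F [-0.2 -0.5  0.2] w 0.0284 j7 0.25
```

>>> servo_tool(
  commands=[
    [0.7,[0,0,0.008],-0.5],
    [0.7,[0,0,0.005],0],
    [0.9,[0,0,0],0],
    [1,[0,0,0],0],
    [1,[0,0,0],0],
    [1,[0,0,0],0],
    [1,[0,0,0],0],
  ],
)

```text
time: 18.4
ee_pos: [0.5416, 0.301, 0.1334]
tool_rot: [-3.108, -0.04, 2.825]
force: [0.5, 1.0, -4.4]
width: 0.0101
```

```bash
python3 -c "
from h import *
go([.5412,.3007,.133],162)
"
```

```text
t 18.4 pos [0.5416 0.301  0.1334] rot [-3.108 -0.04   2.825] yaw 161.85 | shift [ 0.0003 -0.0004  0.0004] roll -0.15 F [ 0.5  1.  -4.4] w 0.0101 j7 0.25
```

>>> servo_tool(
  commands=[
    [1,[0,-0.0005,0],6],
    [1,[0,-0.0005,0],6],
    [1,[0,-0.0005,0],6],
    [1,[0,-0.0005,0],6],
  ],
)

```text
time: 18.9
ee_pos: [0.5403, 0.2988, 0.1334]
tool_rot: [-3.094, -0.023, 2.394]
force: [-0.5, -0.2, -4.7]
width: 0.0108
```

```bash
cat >> h.py <<'E'
def piv(P,sgn,yaw):
    """TCP should be at P - 5mm*xhat for the pivot P (sgn -1) ; print residual in tool axes"""
    s=observe(); r=R.from_euler('xyz',s['tool_rot']).as_matrix(); t=np.array([*P,s['ee_pos'][2]])+sgn*.005*r[:,0]; go([t[0],t[1],.133],yaw); print('moment',np.round(s['moment'],2))
E
python3 -c "
from h import *
piv((.5368,.3022),-1,75.1)
"
```

```text
t 18.9 pos [0.5403 0.2988 0.1334] rot [-3.094 -0.023  2.394] yaw 137.15 | shift [-0.0002  0.0001  0.0004] roll 62.05 F [-0.5 -0.2 -4.7] w 0.0108 j7 -0.13
moment [ 0.5  -0.27  0.06]
```

Tracking the pivot to 0.2 mm, so I continue.

>>> servo_tool(
  commands=[
    [1,[0,-0.0005,0],6],
    [1,[0,-0.0005,0],6],
    [1,[0,-0.0005,0],6],
    [1,[0,-0.0005,0],6],
    [1,[0,-0.0005,0],6],
  ],
)

```text
time: 19.52
ee_pos: [0.5376, 0.297, 0.1335]
tool_rot: [-3.088, 0.006, 1.853]
force: [0.4, 0.2, -4.6]
width: 0.0111
```

```bash
python3 -c "
from h import *
piv((.5368,.3022),-1,75.1)
"
```

```text
t 19.52 pos [0.5376 0.297  0.1335] rot [-3.088  0.006  1.853] yaw 106.19 | shift [0.0002 0.0007 0.0004] roll 31.09 F [ 0.4  0.2 -4.6] w 0.0111 j7 -0.61
moment [ 0.27 -0.36  0.05]
```

>>> servo_tool(
  commands=[
    [1,[0,0,0],6],
    [1,[0,-0.0004,0],6],
    [1,[0,-0.0004,0],6],
    [1,[0,-0.0004,0],6],
    [1,[0,-0.0004,0],4],
  ],
)

```text
time: 20.15
ee_pos: [0.5345, 0.2968, 0.1336]
tool_rot: [-3.096, 0.033, 1.349]
force: [1.2, 0.9, -4.5]
width: 0.0107
```

```bash
python3 -c "
from h import *
piv((.5368,.3022),-1,75.1)
"
```

```text
t 20.15 pos [0.5345 0.2968 0.1336] rot [-3.096  0.033  1.349] yaw 77.32 | shift [0.0008 0.0011 0.0005] roll 2.22 F [ 1.2  0.9 -4.5] w 0.0107 j7 -1.06
moment [ 0.19 -0.76  0.07]
```

>>> servo_tool(
  commands=[
    [1,[0,0,0],3],
    [1,[0,0,0],0],
    [0.7,[0,0,0],0],
    [0.7,[0,0,0],0],
    [0.7,[0,0,0],0],
    [0.7,[0,0,-0.02],0],
    [0.7,[0,0,-0.04],0],
    [0.7,[0,0,-0.03],0],
    [0.7,[0,0,0],0],
  ],
)

```text
time: 21.28
ee_pos: [0.5396, 0.2996, 0.2312]
tool_rot: [-3.099, 0.033, 1.299]
force: [-0.5, 0.1, -0.4]
width: 0.0286
```

```bash
python3 -c "
from h import *
go([.4695,.0677,.23],162)
im=optics.grab_frame('wrist')[:,:,::-1]
cv2.imwrite('pics/w12.png',im)
"
```

```text
t 21.27 pos [0.5396 0.2996 0.2312] rot [-3.099  0.033  1.299] yaw 74.43 | shift [-0.242  -0.0049  0.0095] roll -87.57 F [-0.5  0.1 -0.4] w 0.0286 j7 -1.06
```

View pics/w12.png

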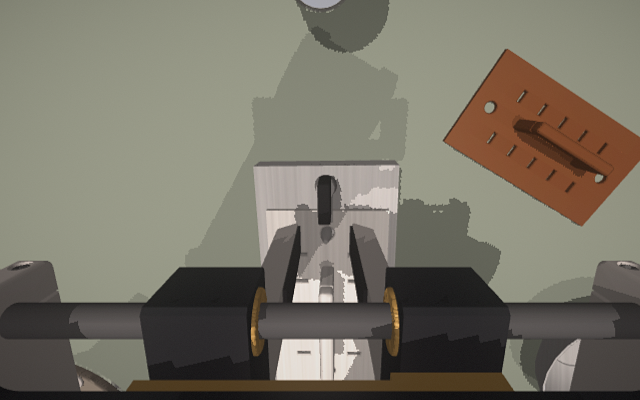

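The left button is locked: its wing at (325,200) points to the mould centre. Now the right button.

>>> servo_tool(
  commands=[
    [0.7,[-0.03,-0.001,0],0],
    [0.7,[-0.045,-0.001,0],0],
    [0.7,[-0.045,-0.001,0],0],
    [0.7,[-0.045,-0.001,0],0],
    [0.7,[-0.045,-0.001,0],0],
    [0.7,[-0.02,0,0],0],
    [0.7,[0,0,0],-7],
    [0.7,[0,0,0],-7],
    [0.7,[0,0,0],-7],
    [0.7,[0,0,0],-7],
  ],
)

```text
time: 22.58
ee_pos: [0.4665, 0.0706, 0.2355]
tool_rot: [-3.079, 0.009, 1.802]
force: [0.1, 0.6, -0.2]
width: 0.028
```

>>> servo_tool(
  commands=[
    [0.7,[0,0,0],-7],
    [0.7,[0,0,0],-7],
    [0.7,[0,0,0],-7],
    [0.7,[0,0,0],-7],
    [0.7,[0,0,0],-7],
    [0.7,[0,0,0],-7],
    [0.7,[0,0,0],-7],
    [0.7,[0,0,0],-7],
    [0.7,[0,0,0],0],
  ],
)

```text
time: 23.7
ee_pos: [0.4629, 0.0698, 0.233]
tool_rot: [-3.097, -0.055, 2.812]
force: [-0.5, 0.2, 0.8]
width: 0.0281
```

```bash
python3 -c "
from h import *
go([.4692,.0677,.2],162)
im=optics.grab_frame('wrist')[:,:,::-1]
cv2.imwrite('pics/w13.png',im)
c=cam('wrist')
for z in (.1,.143): print(proj(c,[.4740,.0664,z]),proj(c,[.4692,.0677,z]))
"
```

```text
t 23.7 pos [0.4629 0.0698 0.233 ] rot [-3.097 -0.055  2.812] yaw 161.1 | shift [-0.0084  0.0015  0.0326] roll -0.9 F [-0.5  0.2  0.8] w 0.0281 j7 0.85
[332.20138633 210.96936433] [331.86575818 205.73569917]
[331.01235336 223.94078515] [330.61895622 217.91953752]
```

View pics/w13.png

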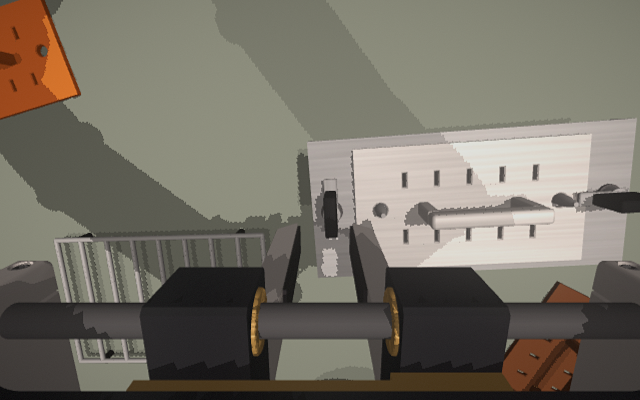

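>>> servo_tool(
  commands=[
    [0.7,[-0.0085,0.0015,0.015],0],
    [0.7,[-0.001,0.001,0.02],0],
    [0.7,[-0.001,0.001,0.02],0],
    [0.7,[-0.001,0,0.012],0],
    [0.7,[0,0,0],0],
  ],
)

```text
time: 24.38
ee_pos: [0.4713, 0.067, 0.1599]
tool_rot: [-3.096, -0.056, 2.8]
force: [-0.0, 0.4, -0.4]
width: 0.0283
```

```bash
python3 -c "
from h import *
go([.4692,.0677,.133],161.5)
"
```

```text
t 24.38 pos [0.4713 0.067  0.1599] rot [-3.096 -0.056  2.8  ] yaw 160.45 | shift [0.0007 0.0012 0.0269] roll -1.05 F [-0.   0.4 -0.4] w 0.0283 j7 0.77
```

>>> servo_tool(
  commands=[
    [0.7,[0.0004,0.001,0.012],-0.8],
    [0.7,[0,0,0.01],0],
    [0.7,[0,0,0.005],0],
    [0.7,[0,0,0],0],
  ],
)

```text
time: 24.88
ee_pos: [0.4699, 0.0675, 0.1318]
tool_rot: [-3.097, -0.055, 2.815]
force: [-0.1, -0.4, -0.3]
width: 0.028
```

```bash
python3 -c "
from h import *
go([.4692,.0677,.133],161.5)
im=optics.grab_frame('wrist')[:,:,::-1]
cv2.imwrite('pics/w14.png',im)
"
```

```text
t 24.88 pos [0.4699 0.0675 0.1318] rot [-3.097 -0.055  2.815] yaw 161.27 | shift [ 0.0008 -0.0001 -0.0012] roll -0.23 F [-0.1 -0.4 -0.3] w 0.028 j7 0.75
```

View pics/w14.png

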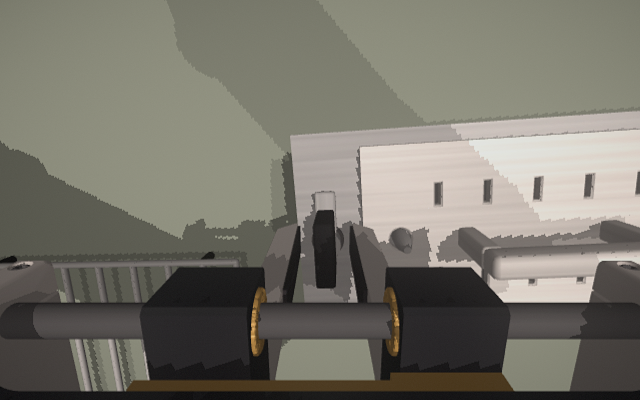

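The wing, at (325,250), sits between the jaws. I close on it.

>>> servo_tool(
  commands=[
    [0.9,[0,0,-0.001],0],
    [1,[0,0,0],0],
    [1,[0,0,0],0],
    [1,[0,0,0],0],
    [1,[0,0,0],0],
  ],
  force=15,
)

```text
time: 25.55
ee_pos: [0.4706, 0.0679, 0.1337]
tool_rot: [-3.098, -0.054, 2.815]
force: [1.1, 0.4, -3.4]
width: 0.0107
```

```bash
python3 -c "
from h import *
piv((.4740,.0664),1,75.1)
"
```

```text
t 25.55 pos [0.4706 0.0679 0.1337] rot [-3.098 -0.054  2.815] yaw 161.27 | shift [ 0.0012 -0.0003  0.0007] roll 86.17 F [ 1.1  0.4 -3.4] w 0.0107 j7 0.75
moment [ 0.54 -0.58  0.04]
```

>>> servo_tool(
  commands=[
    [1,[0,0.0004,0],6],
    [1,[0,0.0004,0],6],
    [1,[0,0.0004,0],6],
    [1,[0,0.0004,0],6],
    [1,[0,0.0004,0],6],
  ],
)

```text
time: 26.18
ee_pos: [0.4717, 0.0697, 0.1337]
tool_rot: [-3.077, -0.024, 2.276]
force: [0.0, 0.3, -1.6]
width: 0.0111
```

```bash
python3 -c "
from h import *
piv((.4740,.0664),1,75.1)
"
```

```text
t 26.18 pos [0.4717 0.0697 0.1337] rot [-3.077 -0.024  2.276] yaw 130.38 | shift [ 0.001  -0.0004  0.0007] roll 55.28 F [ 0.   0.3 -1.6] w 0.0111 j7 0.25
moment [ 0.44 -0.55  0.03]
```

>>> servo_tool(
  commands=[
    [1,[0,0.0004,0],6],
    [1,[0,0.0004,0],6],
    [1,[0,0.0004,0],6],
    [1,[0,0.0004,0],6],
    [1,[0,0.0004,0],6],
    [1,[0,0.0004,0],6],
    [1,[0,0.0004,0],6],
    [1,[0,0.0004,0],6],
  ],
)

```text
time: 27.18
ee_pos: [0.4749, 0.0704, 0.1338]
tool_rot: [-3.082, 0.034, 1.411]
force: [0.2, 1.1, -3.0]
width: 0.0108
```

```bash
python3 -c "
from h import *
piv((.4740,.0664),1,75.1)
"
```

```text
t 27.18 pos [0.4749 0.0704 0.1338] rot [-3.082  0.034  1.411] yaw 80.85 | shift [ 0.0009 -0.0003  0.0008] roll 5.75 F [ 0.2  1.1 -3. ] w 0.0108 j7 -0.57
moment [ 0.26 -0.49  0.04]
```

>>> servo_tool(
  commands=[
    [1,[0,0,0],4],
    [1,[0,0,0],2.5],
    [1,[0,0,0],0],
    [0.7,[0,0,0],0],
    [0.7,[0,0,0],0],
    [0.7,[0,0,0],0],
    [0.7,[0,0,-0.02],0],
    [0.7,[0,0,-0.04],0],
    [0.7,[0,0,-0.05],0],
    [0.7,[0,0,0],0],
  ],
)

```text
time: 28.42
ee_pos: [0.482, 0.0727, 0.2468]
tool_rot: [-3.085, 0.041, 1.296]
force: [0.0, -0.6, -1.1]
width: 0.028
```

```bash
python3 -c "
from h import *
go([.45,-.05,.3],75)
im=optics.grab_frame('wrist')[:,:,::-1]
cv2.imwrite('pics/w15.png',im)
"
```

```text
t 28.43 pos [0.482  0.0727 0.2468] rot [-3.085  0.041  1.296] yaw 74.26 | shift [-0.1288 -0.0002 -0.048 ] roll -0.74 F [ 0.  -0.6 -1.1] w 0.028 j7 -0.62
```

View pics/w15.png

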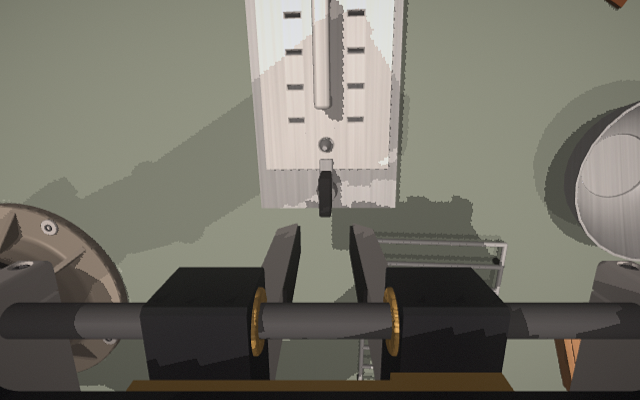

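Both tongues point inwards. I back off for a full final check.

>>> servo_tool(
  commands=[
    [0.7,[-0.03,0,-0.03],0],
    [0.7,[-0.05,0,-0.03],0],
    [0.7,[-0.05,0,0],0],
    [0.7,[-0.05,0,0],0],
    [0.7,[-0.04,0,0],0],
    [0.7,[0,0,0],0],
    [0.7,[0,0,0],0],
  ],
)

```text
time: 29.35
ee_pos: [0.4207, -0.1439, 0.3086]
tool_rot: [-3.072, 0.045, 1.299]
force: [-0.3, -0.1, 0.3]
width: 0.0282
```

```bash
python3 -c "
from h import *
go([.45,-.1,.3],75)
a=optics.grab_frame('wrist')[:,:,::-1]
s=optics.grab_frame('scene')[:,:,::-1]
cv2.imwrite('pics/w16.png',a)
cv2.imwrite('pics/s16.png',cv2.resize(s[120:230,290:420],None,fx=6,fy=5,interpolation=2))
cv2.imwrite('pics/s16f.png',s)
t=optics.grab_frame('top')[:,:,::-1]
cv2.imwrite('pics/t16.png',cv2.resize(t[155:245,215:345],None,fx=6,fy=6,interpolation=2))
"
```

```text
t 29.35 pos [ 0.4207 -0.1439  0.3086] rot [-3.072  0.045  1.299] yaw 74.4 | shift [0.0505 0.0168 0.0052] roll -0.6 F [-0.3 -0.1  0.3] w 0.0282 j7 -0.13
```

View pics/w16.png

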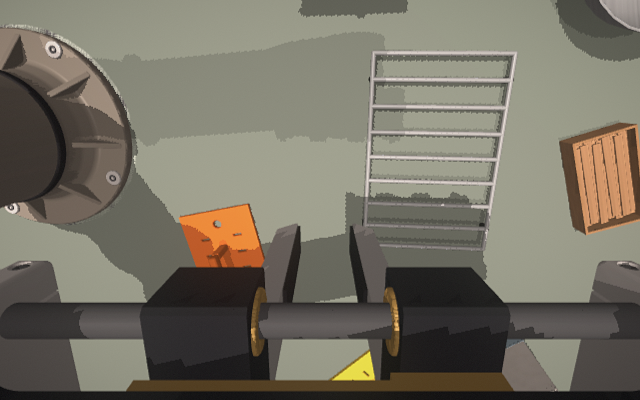

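View pics/s16.png

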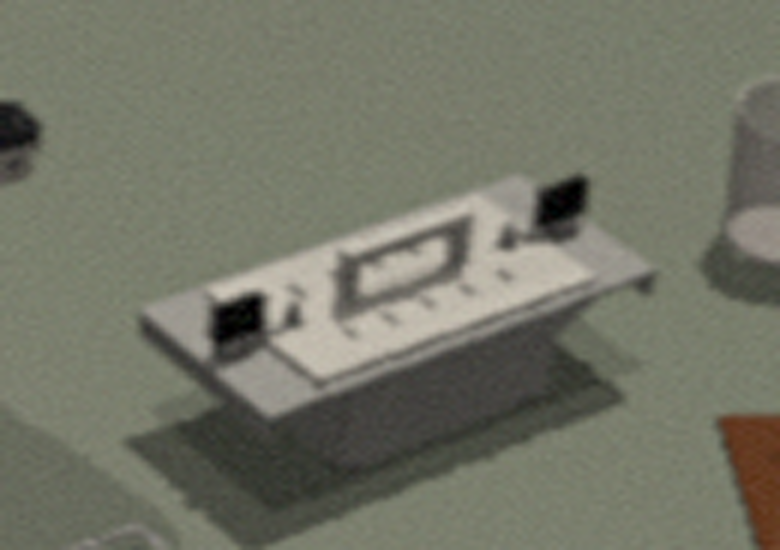

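View pics/t16.png

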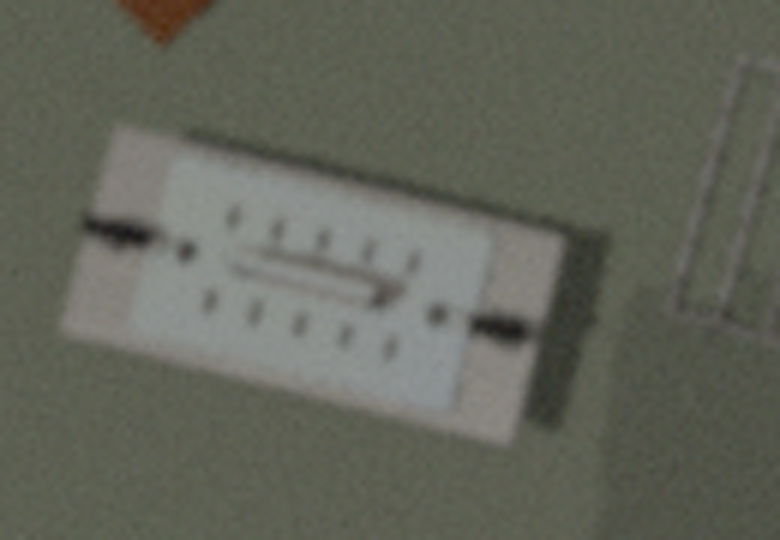

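View pics/s16f.png

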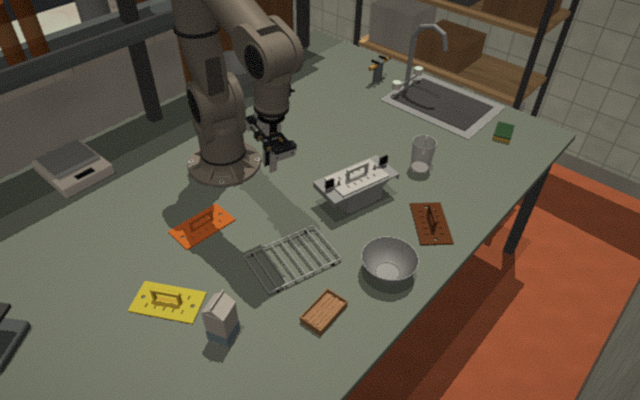

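The cover is flush and centred on the mould. Both wings lie on the long axis, at (120,230) and (502,325) in the top crop. The bystanders are unmoved and the gripper is clear, so I hand the job in.

```bash
python3 -c "
from rig import ticket
ticket.job_done()"
```

```text
the job is handed in; nothing more can be done
```

The mould is back together: the cover sits flush over both pins and both turn-buttons are turned in over its ends. I handed it in at about 29.5 s of the 69 s allowed.

- **Cover:** I lifted the aluminium cover off the rack by its bar. I centred its hole over a pin using the wrist camera, then lowered it in steps of 3 mm or less. Forces stayed within a few newtons, and I released it only once its weight was carried by the mould.
- **Buttons:** I gripped each wing and turned it about 87° clockwise, to its stop within a degree or so. The angle was judged from the tool's turn and the pictures, as I had no direct joint reading.
- **Last checks:** In the final scene and top views the cover is flush, square and centred, and both wings lie along the mould's long axis. The bowl, carton, jug and stick box look unmoved by eye; I did not measure them. The gripper is open and clear of everything.
- **What disagreed or went wrong:**
  - The top and wrist cameras differed by about 2 mm on the pin position, so I went by the wrist view.
  - For the left button I first turned the gripper the wrong way, close to the last joint's limit, and reversed it before touching anything.
  - The tool tilted by up to about 0.07 rad during the turns, with no visible effect.

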